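# Push the blow-off cabinet's window up to the pointer

## Robot

A 6-joint arm with a two-finger parallel gripper is mounted at the origin on the work surface. World frame = base frame: x ahead of the robot, y to its left, z up, the work surface at z = 0. Lengths are in m, angles in rad, forces in N, time in s.
With the tool pointing down it reaches from about 0.35 to 0.775 m from the base axis. Payload 7.3 kg.
Tool frame: the origin (TCP) lies between the finger pads; the fingertips stand 19 mm ahead of it and the grasp point (between the pads) is the TCP; z points along the fingers, y is the line along which they close (so a half turn about z gives the same grasp; the last joint's range is limited). The gripper opens to 92 mm and grips with 3 to 60 N. Pads are 19 mm wide; open, the fingers measure 130 mm over their backs; the gripper's body (75 mm by 190 mm) begins 47 mm behind the grasp point.
Start: joints at [-1.29, 0.342, 1.524, -0, 1.275, -0.146], TCP at [0.217, -0.478, 0.246] pointing down, gripper open.
Joint ranges: [-2.53, 2.53], [-0.77, 2.02], [0.04, 2.7], [-1, 4.14], [0.28, 2.66], [-3.11, 3.11]. Speed limits (rad/s): [2.57, 2.57, 3.14, 3.14, 3.14, 3.14].

## Interface

Orientations are given as a unit quaternion [x, y, z, w].
In Python, from rig import monitor, read_camera, camera_params, manip gives the robot as it stands. The module is installed in compiled form; this text tells all that it offers.
- The arm moves only by the tool step_arm, never from a script. Its argument "commands" is one flat list of numbers, 7 for each row, row after row: the shift along the tool's x, y, z in units of 0.02 m (1.0 is 0.02 m), then the turn, a rotation vector about the tool's x, y, z in units of 0.15 rad (1.0 is 0.15 rad), then the gripper's target within -1 to 1 (shut at 1, half-way at 0, fully open at -1). In form: [x, y, z, ax, ay, az, hand, x, y, z, ax, ay, az, hand, ...]. A call has 1 to 12 rows; each row shifts and turns the commanded pose from where the row before left it, along the tool's axes as they then stand; what a row does not reach is not made up. A row lasts 1/10 s, in which the tool goes at most 50 mm and 8.59 degrees, less where a joint would pass 70% of its speed; a pose out of reach is approached as far as the arm can. A call with a number of a shift or a turn outside -1 to 1 is refused whole. A call with a gripper value outside its range is refused whole. The fingers move at their own pace and stop on an object; "newtons" is the grip in N (left out, the last holds). Time passes only in rows, so rows that do not move let the fingers close. It gives the time, the measured TCP pose, the force, the opening and the grip force at its end, in the units of the state.
- monitor.observe(): the state, without advancing time (a new reading comes with each control period).
- read_camera(name): name is "scene" or "side" or "wrist"; returns (picture, depth): 480x640x3 uint8, red, green, blue; 480x640 float32, m along the optical axis (not along the pixel's ray), 0 where there is no reading.
- camera_params(name): a dict with "intrinsics" (3x3 intrinsics, pixels), "world_from_camera" (4x4, takes a point from camera to world coordinates); the wrist camera has in their place "hand_eye" (4x4, takes a point from camera to tool coordinates, whose origin is the TCP and whose axes are the flange's). Camera axes: x right, y down, z forward; pixel columns grow to the right and rows downward; lengths in m; the calibration is good to about 2 mm. A picture is of the moment at which its call begins: read the wrist's pose just before it. camera_params takes no time and is no camera call.
- manip.sign_off(): hands the job in; it is judged then, once.
The state is a dict: "clock": time; "joints": joint angles; "qvel": joint speeds; "joint_efforts": joint torques, N m; "position": TCP position; "tcp_rot": TCP orientation; "contact_force": force on the tool from outside, world axes, zero at the start; "moment": the same for the moment, N m; "opening": finger opening in m; "finger_force": force on a finger pad.
Only numpy, scipy, OpenCV 4.12 (cv2) and the standard library are available. Lean on these libraries where they do the work, as an engineer would, in place of code of your own. Each camera call takes 0.05 s, during which the arm holds its last target. There are 200 camera calls.

## Task

Push the blow-off cabinet's sloping window up from beneath its lip with the fingertips until the lip is level with the pointer clamped on the side rail, then take your hand away and leave it there. Nothing is to be gripped: keep off the glass and the sloping strip above the lip, do not shift the pointer, and leave the soft jaw, the stud and the knob where they are.

Things in the scene. Friction and masses are not known exactly. Their poses are not given: they have to be found in the camera images.
- cabinet: Fixed bench-top cabinet, clear sides, 260 x 360 x 300 mm high. Origin: centre of underside; front apron 58 mm high at its x = -150 mm, facing the robot; z up. The window plane rises at 45 degrees from the apron's top, away from the robot: up the window is the cabinet's (+x+z)/sqrt 2, inward square to it (+x-z)/sqrt 2. Guide rails at y = 150 to 180 mm either side stand 11 mm proud of it.
- sash (a joint): How far the window is slid up its 45 degree slope, m: 0 lowest, 0.165 top stop. Counterweighted: 1 to 4 N along the slope moves it and it stays where it is left. Even at 0 there is an open gap of 45 mm along the slope between the apron's top and the lip, with free space behind. Just above the lip a thin strip slopes from its upper outer edge back to the glass: do not touch strip or glass.
- pointer (a joint): Where the pointer is clamped, in m, on the same scale: the lip is level with the pointer when joint sash equals joint pointer.
- lip_under (a point): Point on the flat underside of the window's aluminium lip, mid-length, 24 mm out from the window plane: where to push. The lip is a flat ledge at the window's lower edge that rides with it: 280 mm long along the cabinet's y, 10 mm thick along the slope, standing 42 mm out square to the window plane. Axes: x into the cabinet square to the window, z up the slope.
- lip_end (a point): Outer corner of the lip's right-hand end (seen from the robot), mid-thickness; it comes beside the pointer's tip when level.
- pointer_tip (a point): Tip, at mid-thickness, of the dark steel pointer: a flat finger 10 mm thick along the slope, on a clamp block 30 x 34 x 24 mm on the right-hand guide rail (seen from the robot). It stands out about as far as the lip, 6 mm beyond the lip's end.
- jaw: Loose scuffed aluminium soft jaw, a stepped block 45 x 70 x 36 mm, standing on the counter near the cabinet. Origin: centre of its underside.
- stud: Loose silver quick-change stud, a waisted turned piece 38 mm across and 42 mm high, on the counter. Origin: centre of its underside.
- knob: Loose brown bakelite knob, mushroom-shaped, 48 mm across and 33 mm high, on the counter. Origin: centre of its underside.

How it is judged:
By the outcome, as a careful person would: the job done as asked, in the order asked, and still so for the second after the job is handed in, with the robot touching nothing.
It also fails if it takes over 38 s, if anything falls off the work surface, if the arm or the gripper's body presses on something with over 40 N, if the wrist force passes 120 N, or if a joint passes its speed limit or range.

## Working session

There is one attempt and no reset: what is moved stays moved. The work goes in short steps, Python scripts to look and compute and a tool call to move; the robot and the scene stay as the last step left them, time stands still between calls to the robot, and variables do not carry over. Pictures are saved under pics/ and viewed, at most 11 in all, crops included, and the job is handed in when it is done.

Besides the shell and the picture viewer there is one more tool, called after "Emit:" by a JSON object that holds its "op" and its "data". step_arm: Moves the arm, as the interface text tells. Shifts and turns lie within -1 to 1; 1 stands for 0.02 m of shift or 0.15 rad of turn. Its arguments: {"type":"object","properties":{"commands":{"type":"array"},"newtons":{"type":"number"}},"required":["commands"]}

```bash
mkdir -p pics; cat > h.py <<'E'
import numpy as np,cv2
from rig import monitor,read_camera,camera_params,manip
from scipy.spatial.transform import Rotation as R
def T(c,s=None):
    p=camera_params(c)
    if 'world_from_camera' in p: return np.array(p['intrinsics']),np.array(p['world_from_camera'])
    W=np.eye(4);W[:3,:3]=R.from_quat(s['tcp_rot']).as_matrix();W[:3,3]=s['position']
    return np.array(p['intrinsics']),W@np.array(p['hand_eye'])
def pt(K,W,d,u,v,z=None):
    z=d[v,u] if z is None else z
    return (W@np.r_[np.linalg.inv(K)@[u,v,1]*z,1])[:3]
def snap(c):
    s=monitor.observe();im,d=read_camera(c);K,W=T(c,s)
    np.savez(f'{c}.npz',im=im,d=d,K=K,W=W);return im,d,K,W
E
python3 - <<'E'
from h import *
for c in('scene','side'):
    im,d,K,W=snap(c);cv2.imwrite(f'pics/{c}0.png',im[:,:,::-1]);print(K[0,0],W.round(3))
print(monitor.observe())
E
```

```text
512.0361815009633 [[-0.751  0.533 -0.391  0.838]
 [ 0.661  0.62  -0.423  0.342]
 [ 0.017 -0.576 -0.817  0.771]
 [ 0.     0.     0.     1.   ]]
454.3169925299321 [[-0.98  -0.095  0.174  0.403]
 [-0.197  0.562 -0.803  0.624]
 [-0.022 -0.821 -0.57   0.54 ]
 [ 0.     0.     0.     1.   ]]
{'clock': 0.1, 'joints': array([-1.29001311e+00,  3.42655654e-01,  1.52493279e+00, -5.21170259e-05,
        1.27542256e+00, -1.46005321e-01]), 'qvel': array([-2.69671674e-05, -1.06284285e-04, -3.39513368e-03, -1.07027927e-03,
       -5.74911305e-04, -4.99211180e-04]), 'joint_efforts': array([ 2.97969935e-03, -4.31999695e+01, -2.44695836e+01,  7.19019002e-02,
        5.25513757e-02, -4.12522070e-05]), 'position': array([ 0.2172291 , -0.47756437,  0.24510916]), 'tcp_rot': array([ 9.77315857e-01,  2.11785770e-01, -7.26225868e-05, -7.05889101e-04]), 'contact_force': array([-0.48898094,  0.43518622,  0.70263078]), 'moment': array([0.0076584 , 0.0231663 , 0.01253882]), 'finger_force': 0.0, 'opening': 0.09164435534160642}
```

View pics/scene0.png

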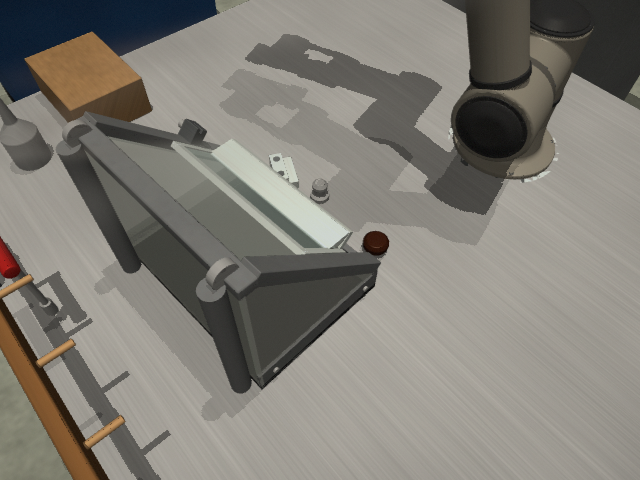

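View pics/side0.png

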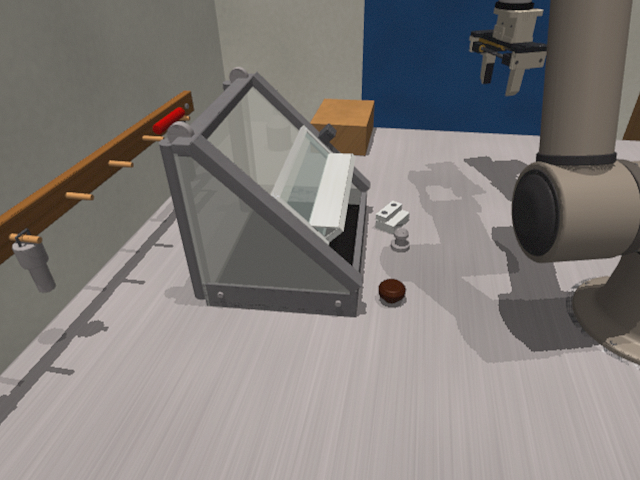

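The scene view shows the cabinet from behind: the pale lip and strip run (225,145)-(345,240), with the pointer clamp at about (192,130). The side view shows the lip's left end at about (330,235), the pointer at (327,132), and the jaw, stud and knob in front of the apron.

```bash
python3 - <<'E'
from h import *
a=np.load('scene.npz')['im'][100:300,160:400];b=np.load('side.npz')['im'][100:325,250:430]
cv2.imwrite('pics/c1.png',cv2.resize(a,(720,600),interpolation=cv2.INTER_CUBIC)[:,:,::-1])
cv2.imwrite('pics/c2.png',cv2.resize(b,(480,600),interpolation=cv2.INTER_CUBIC)[:,:,::-1])
for c,L in(('scene',[(375,285),(373,283),(330,325),(264,380),(376,262),(345,265),(300,274),(255,280),(98,122),(120,133),(150,143),(338,236),(345,238),(232,147),(240,170),(300,215),(192,125),(202,130),(279,165),(320,188),(376,240)]),('side',[(355,300),(358,285),(300,300),(215,298),(335,238),(320,232),(340,190),(350,160),(325,132),(332,132),(390,212),(401,235),(391,288)])):
    z=np.load(c+'.npz')
    for u,v in L: print(c,u,v,pt(z['K'],z['W'],z['d'],u,v).round(4))
E
```

```text
scene 375 285 [ 0.4594  0.0728 -0.0005]
scene 373 283 [0.4664 0.0729 0.0141]
scene 330 325 [0.5715 0.08   0.0042]
scene 264 380 [0.7134 0.0896 0.0249]
scene 376 262 [0.4683 0.0722 0.0814]
scene 345 265 [0.5476 0.0781 0.1606]
scene 300 274 [0.6346 0.0851 0.2376]
scene 255 280 [0.6983 0.0875 0.2959]
scene 98 122 [ 0.7097 -0.2422  0.2999]
scene 120 133 [ 0.6881 -0.2429  0.2669]
scene 150 143 [ 0.651  -0.2475  0.2213]
scene 338 236 [0.5168 0.0303 0.1526]
scene 345 238 [0.5064 0.0351 0.1432]
scene 232 147 [ 0.5265 -0.2259  0.1502]
scene 240 170 [ 0.5479 -0.1736  0.1509]
scene 300 215 [ 0.5337 -0.0376  0.1515]
scene 192 125 [ 0.5702 -0.2653  0.1976]
scene 202 130 [ 0.5633 -0.2476  0.1951]
scene 279 165 [ 0.4281 -0.231   0.0355]
scene 320 188 [ 0.4064 -0.1338  0.0358]
scene 376 240 [0.4095 0.0202 0.0329]
side 355 300 [0.4641 0.0739 0.0372]
side 358 285 [0.46   0.0751 0.0707]
side 300 300 [0.555  0.0801 0.0284]
side 215 298 [0.7025 0.0903 0.0189]
side 335 238 [ 0.5327 -0.1359  0.0095]
side 320 232 [0.5287 0.0306 0.1346]
side 340 190 [ 0.5146 -0.0832  0.1511]
side 350 160 [ 0.515  -0.2126  0.1499]
side 325 132 [ 0.5724 -0.2486  0.1916]
side 332 132 [ 0.5589 -0.2549  0.1899]
side 390 212 [ 0.4276 -0.215   0.0349]
side 401 235 [ 0.4003 -0.1279  0.0371]
side 391 288 [0.4087 0.0276 0.0317]
```

View pics/c1.png

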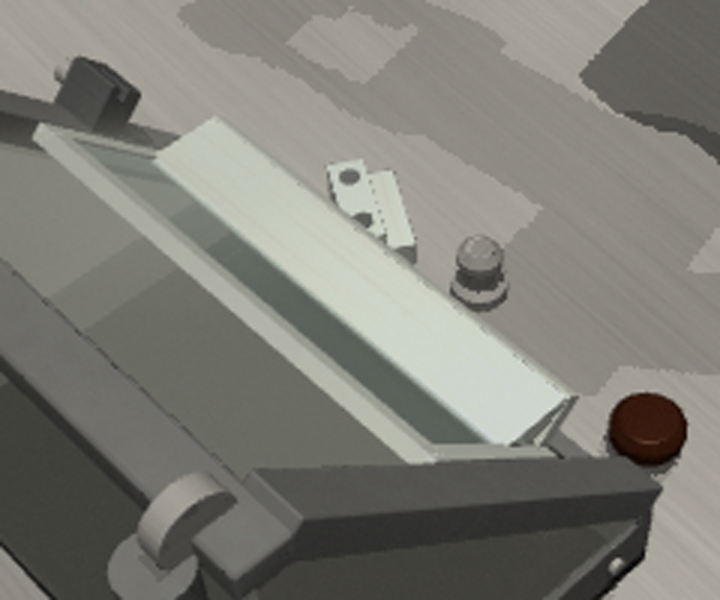

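View pics/c2.png

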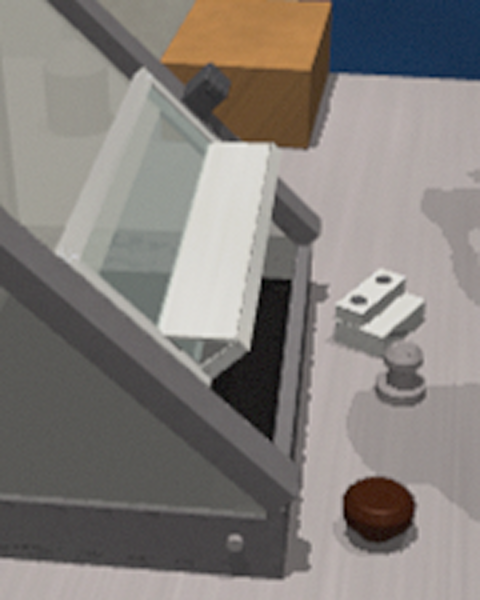

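The crops show the lip's right end about 75 mm down the slope from the pointer's clamp block, with the knob, stud and jaw in front of the apron. From the depth points the cabinet yaw is about 0.066 rad and its centre about (0.621, -0.097). I'll start the approach now, which also gives me joint data.

Emit:
{"op": "step_arm", "data": {"commands": [1, -0.75, -0.2, 0, 0, 0, 1, 1, -0.75, -0.2, 0, 0, 0, 1, 1, -0.75, -0.2, 0, 0, 0, 1, 1, -0.75, -0.2, 0, 0, 0, 1, 1, -0.75, -0.2, 0, 0, 0, 1, 1, -0.75, -0.2, 0, 0, 0, 1, 1, -0.75, -0.2, 0, 0, 0, 1, 1, -0.75, -0.2, 0, 0, 0, 1, 1, -0.75, -0.2, 0, 0, 0, 1, 1, -0.75, -0.2, 0, 0, 0, 1, 1, -0.75, -0.2, 0, 0, 0, 1, 1, -0.75, -0.2, 0, 0, 0, 1], "newtons": 10}}

```text
clock: 1.3
position: [0.3615, -0.2136, 0.2937]
tcp_rot: [0.977, 0.212, -0.0, -0.0]
contact_force: [-0.3, 0.6, -0.1]
opening: 0.0021
finger_force: 0.0
```

```bash
python3 - <<'E'
from h import *
s=monitor.observe();print(s['clock'],s['joints'].round(4),s['position'].round(4),R.from_quat(s['tcp_rot']).as_matrix().round(3),s['opening'])
print(np.array(camera_params('wrist')['hand_eye']).round(3))
im,d,K,W=snap('wrist');print(K);cv2.imwrite('pics/w1.png',im[:,:,::-1])
E
```

```text
1.3 [-0.7166  0.1082  1.697  -0.      1.3369  0.4275] [ 0.3615 -0.2136  0.2937] [[ 0.91   0.414 -0.   ]
 [ 0.414 -0.91   0.   ]
 [-0.    -0.    -1.   ]] 0.0021193270019236794
[[ 0.001 -0.968 -0.25   0.068]
 [ 1.     0.001 -0.    -0.001]
 [ 0.    -0.25   0.968 -0.139]
 [ 0.     0.     0.     1.   ]]
[[394.06558761   0.         314.74259998]
 [  0.         394.06558761 239.29665165]
 [  0.           0.           1.        ]]
```

View pics/w1.png

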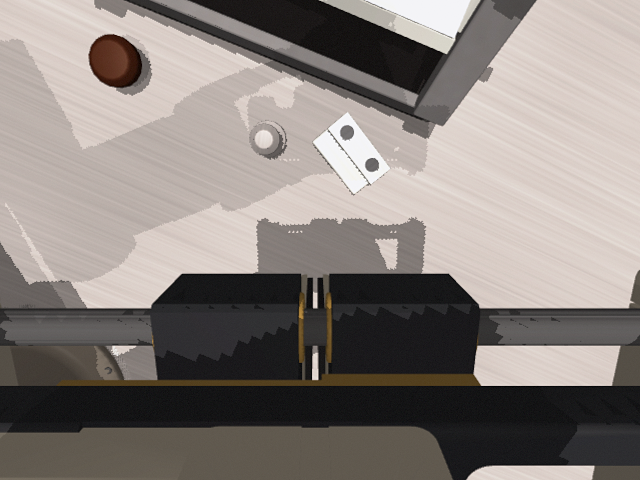

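The wrist view shows the knob at (115,60), the stud at (267,138), the jaw at (350,152) and the cabinet's front right corner at (430,115). The pointer is out of view ahead, so I'll tilt forward to see it and to get the tool length.

Emit:
{"op": "step_arm", "data": {"commands": [0, 0, -0.6, 0, 1, 0, 1, 0, 0, -0.6, 0, 1, 0, 1, 0, 0, -0.6, 0, 1, 0, 1]}}

```text
clock: 1.65
position: [0.357, -0.2167, 0.3301]
tcp_rot: [0.952, 0.208, 0.221, -0.047]
contact_force: [0.3, 0.2, -1.2]
opening: 0.0004
finger_force: 0.0
```

```bash
python3 - <<'E'
from h import *
s=monitor.observe();print(s['clock'],s['joints'].round(4),s['position'].round(4),R.from_quat(s['tcp_rot']).as_matrix().round(3),s['opening'])
im,d,K,W=snap('wrist');cv2.imwrite('pics/w2.png',im[:360,:,::-1])
# model check
j=s['joints'];a1,a2=.486,.378
M=R.from_euler('ZYZYZ',[j[0],j[1]+j[2],j[3],j[4],j[5]]).as_matrix();print(M.round(3))
w=np.array([a1*np.sin(j[1])+a2*np.sin(j[1]+j[2]),a1*np.cos(j[1])+a2*np.cos(j[1]+j[2])])
p=s['position'];z=R.from_quat(s['tcp_rot']).as_matrix()[:,2]
r=np.array([np.cos(j[0]),np.sin(j[0])]);print('L',(p[:2]-w[0]*r)@r/(z[:2]@r),'h-Lest',(p[2]-w[1]))
E
```

```text
1.65 [-1.0659 -0.016   1.8128  0.4687  1.3318 -0.0345] [ 0.357  -0.2167  0.3301] [[ 0.816  0.416  0.402]
 [ 0.375 -0.909  0.18 ]
 [ 0.44   0.003 -0.898]] 0.0004083866062663064Traceback (most recent call last):
  File "<stdin>", line 6, in <module>
  File "scipy/spatial/transform/_rotation.pyx", line 1413, in scipy.spatial.transform._rotation.Rotation.from_euler
ValueError: Expected axis specification to be a non-empty string of upto 3 characters, got ZYZYZ
```

View pics/w2.png

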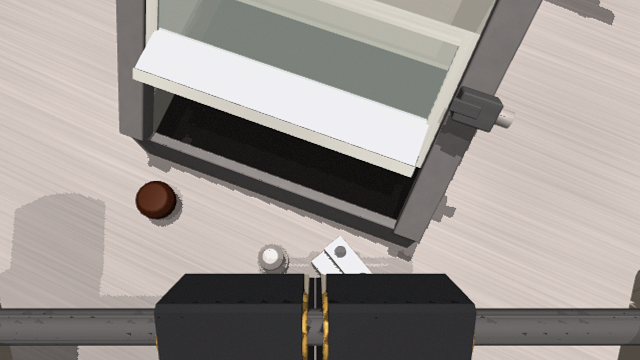

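The tilted wrist view shows everything needed: lip front face from (135,72) to (412,170), right rail, and pointer block at (475,110) with its finger at about (452,115).

```bash
cat > k.py <<'E'
import numpy as np
from scipy.spatial.transform import Rotation as R
from scipy.optimize import least_squares
S=[([-1.29001,.342656,1.524933,-5e-5,1.275423,-.146005],[.21723,-.47756,.24511],[.977316,.211786,-.00007,-.0007]),
([-.7166,.1082,1.697,0,1.3369,.4275],[.3615,-.2136,.2937],[.977,.212,0,0]),
([-1.0659,-.016,1.8128,.4687,1.3318,-.0345],[.357,-.2167,.3301],[.952,.208,.221,-.047])]
rz=lambda a:R.from_euler('z',a).as_matrix()
ry=lambda a:R.from_euler('y',a).as_matrix()
OFF=rz(0)
def fk(j,p):
    A=rz(j[0]);B=A@ry(j[1]);C=B@ry(j[2]);M=C@rz(j[3])@ry(j[4])@rz(j[5])@OFF
    return A@[0,0,p[0]]+B@[0,0,p[1]]+C@[0,0,p[2]]+M@[0,0,p[3]],M
M0=fk(S[0][0],[0]*4)[1].T@R.from_quat(S[0][2]).as_matrix()
OFF=M0
P=least_squares(lambda p:np.concatenate([fk(j,p)[0]-x for j,x,q in S]),[.3,.48,.38,.3]).x
E
python3 - <<'E'
from k import *
print(OFF.round(3),P.round(4))
for j,x,q in S:
    t,M=fk(j,P);print((t-x).round(4),np.abs(M-R.from_quat(q).as_matrix()).max().round(3))
from h import *
z=np.load('wrist.npz');cv2.imwrite('pics/c3.png',cv2.resize(z['im'][50:190,380:540],(800,700)[:2],interpolation=cv2.INTER_CUBIC)[:600,:,::-1])
def C(yaw,c,p):
    e=rz(yaw);return (p-np.r_[c,0])@e
L=dict(railR=[(505,60),(480,85),(425,185),(405,220),(440,180)],railL=[(128,30),(128,80),(130,110)],lipf=[(145,77),(200,96),(270,122),(340,147),(400,168)],apr=[(170,150),(250,180),(340,210),(390,228)])
Q={k:np.array([pt(z['K'],z['W'],z['d'],u,v) for u,v in l]) for k,l in L.items()}
for k in Q:
    q=C(.066,[.621,-.097],Q[k]);s=((q[:,0]+.15)+(q[:,2]-.058))/2**.5;n=(-(q[:,0]+.15)+(q[:,2]-.058))/2**.5
    print(k);print(np.c_[s,q[:,1],n,q[:,2]].round(4))
E
```

```text
[[-0. -1. -0.]
 [ 1. -0.  0.]
 [-0. -0.  1.]] [0.3351 0.5072 0.3653 0.4665]
[-0.0734 -0.0212 -0.0057] 0.0
[-0.0525 -0.0556 -0.0058] 0.001
[-0.0013 -0.0036  0.0114] 0.001
railR
[[ 0.1909 -0.1719  0.0111  0.2009]
 [ 0.1677 -0.1627  0.0099  0.1836]
 [ 0.0677 -0.1568  0.0102  0.113 ]
 [ 0.024  -0.1535  0.0104  0.0824]
 [ 0.0773 -0.168   0.0092  0.1191]]
railL
[[0.1152 0.1693 0.0093 0.146 ]
 [0.0675 0.1682 0.0116 0.114 ]
 [0.035  0.1677 0.0095 0.0895]]
lipf
[[ 0.0878  0.1289  0.0415  0.1494]
 [ 0.0883  0.072   0.0416  0.1499]
 [ 0.0866  0.0016  0.04    0.1475]
 [ 0.0863 -0.0676  0.0397  0.1471]
 [ 0.0872 -0.1254  0.0415  0.149 ]]
apr
[[-0.0053  0.129  -0.0095  0.0475]
 [-0.0065  0.0264 -0.0102  0.0462]
 [ 0.001  -0.0849 -0.0034  0.0563]
 [ 0.0019 -0.144  -0.0024  0.0576]]
```

View pics/c3.png

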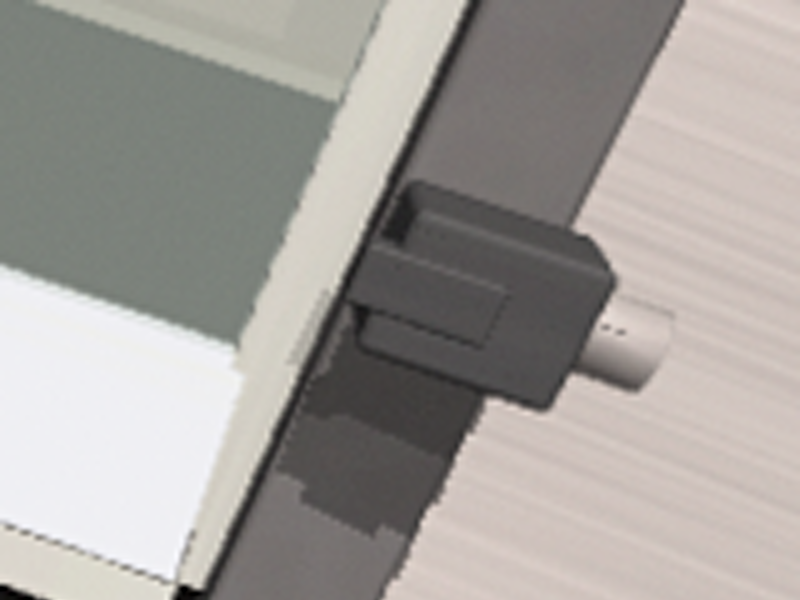

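The crop shows the pointer finger's left tip at about crop (355,272), i.e. pixel (451,104). The cabinet model matches the rails (n = 0.010) and the lip face (n = 0.041) to 1 mm. The kinematic model needs a lateral offset, so I'll fit that and measure the pointer.

```bash
cat > k2.py <<'E'
from k import *
def fk(j,p):
    A=rz(j[0]);B=A@ry(j[1]);C=B@ry(j[2]);D=C@rz(j[3]);M=D@ry(j[4])@rz(j[5])@OFF
    return A@[0,0,p[0]]+B@[0,0,p[1]]+C@[0,p[4],p[2]]+D@[0,p[5],0]+M@[0,0,p[3]],M
def fit(extra=[]):
    return least_squares(lambda p:np.concatenate([fk(j,p)[0]-x for j,x,q in S+extra]),[.3,.48,.38,.3,0,0]).x
P=fit()
YAW=.066;CC=np.array([.621,-.097,0]);E=rz(YAW)
def wpt(s,y,n): return CC+E@[-.15+(s-n)/2**.5,y,.058+(s+n)/2**.5]
def cpt(p):
    q=E.T@(p-CC);return np.array([(q[0]+.15+q[2]-.058)/2**.5,q[1],(q[2]-.058-q[0]-.15)/2**.5])
E
python3 - <<'E'
from k2 import *
from h import *
print(P.round(4))
for j,x,q in S: print((fk(j,P)[0]-x).round(4))
z=np.load('wrist.npz');K,W,d=z['K'],z['W'],z['d']
for u,v in [(453,105),(457,106),(465,109),(472,111),(478,113),(490,117)]: print(u,v,cpt(pt(K,W,d,u,v)).round(4))
def ray(u,v,n):
    o=cpt(W[:3,3]);r=cpt(pt(K,W,d,u,v,1.))-o;return o+r*(n-o[2])/r[2]
print('tip',[ray(*q,.042).round(4) for q in [(451,104.4),(453,99),(450,110)]])
print('lip', [ray(*q,.042).round(4) for q in [(414,165.5),(411,175.5),(133,69),(133,77)]])
E
```

```text
[1.848e-01 4.964e-01 3.690e-01 2.991e-01 7.620e-02 2.000e-04]
[ 0.0001 -0.0002  0.0002]
[-0.0004  0.0003 -0.0002]
[ 0.0001 -0.0003 -0.0001]
453 105 [ 0.1513 -0.1453  0.0394]
457 106 [ 0.1516 -0.1485  0.0398]
465 109 [ 0.151  -0.1556  0.0377]
472 111 [ 0.1516 -0.1611  0.0395]
478 113 [ 0.1515 -0.1663  0.0389]
490 117 [ 0.1514 -0.1765  0.0378]
tip [array([ 0.1517, -0.1433,  0.042 ]), array([ 0.156 , -0.1429,  0.042 ]), array([ 0.1474, -0.1444,  0.042 ])]
lip [array([ 0.0938, -0.1359,  0.042 ]), array([ 0.0842, -0.137 ,  0.042 ]), array([0.0914, 0.1411, 0.042 ]), array([0.084 , 0.1411, 0.042 ])]
```

```bash
cat > ik.py <<'E'
from k2 import *
lo=np.array([-2.53,-.77,.04,-1,.28,-3.11]);hi=np.array([2.53,2.02,2.7,4.14,2.66,3.11])
rng=np.random.default_rng(0)
def ori(phi,psi):
    # slope frame axes in world
    u=E@np.array([1,0,1])/2**.5;y=E@np.array([0,1.,0]);i=E@np.array([1,0,-1])/2**.5
    B=np.c_[u,-y,i]
    return B@R.from_rotvec([psi,0,0]).as_matrix()@R.from_rotvec([0,phi,0]).as_matrix()
def ik(p,M,seed,soft=0):
    f=lambda j:np.r_[fk(j,P)[0]-p,.3*R.from_matrix(fk(j,P)[1].T@M).as_rotvec()]
    r=least_squares(f,np.clip(seed,lo+1e-6,hi-1e-6),bounds=(lo,hi));return r.x,np.abs(r.fun).max()
def tcp(s,y,n,phi,psi): # tip top corner at (s,y,n) 
    M=ori(phi,psi);return wpt(s,y,n)-M@[.0095,0,.019],M
E
cat > search.py <<'E'
from ik import *
for phi in np.radians([-20,-10,0,10,20,30]):
  for psi in np.radians([-20,-10,0,10,20]):
    for y in(-.06,0,.06):
      res=[]
      for s,n in((.065,.1),(.065,.02),(.1465,.02)):
        p,M=tcp(s,y,n,phi,psi);best=None
        seeds=[[-.3,.2,2.2,0,.6,b] for b in(1.5,)]+[[-.3,.2,2.2,a,.7,b] for a in(-.9,1.5,3.1) for b in(-1.5,0,1.5)]
        for sd in seeds:
          j,e=ik(p,M,sd)
          if e<1e-4:
            m=np.minimum(j-lo,hi-j).min()
            if best is None or m>best[0]: best=(m,j)
        if best is None:break
        res.append(best)
      if len(res)==3: print(np.degrees([phi,psi]).round(),y,[r[0].round(2) for r in res],res[1][1].round(2),res[2][1].round(2),flush=True)
E
timeout 500 python3 search.py
```

```text
[-20. -20.] 0 [np.float64(0.14), np.float64(0.02), np.float64(0.22)] [-0.24  0.24  2.19 -0.71  0.3   2.1 ] [-0.2   0.24  1.96 -0.46  0.5   1.86]
[-20. -20.] 0.06 [np.float64(0.21), np.float64(0.09), np.float64(0.27)] [-0.07  0.23  2.19 -0.81  0.37  2.34] [-0.05  0.24  1.96 -0.55  0.55  2.06]
[-20. -10.] -0.06 [np.float64(0.21), np.float64(0.04), np.float64(0.24)] [-0.52  0.25  2.13  0.3   0.32  0.82] [-0.45  0.26  1.91  0.12  0.52  1.06]
[-20. -10.] 0 [np.float64(0.18), np.float64(0.01), np.float64(0.22)] [-0.38  0.22  2.18  0.11  0.29  1.12] [-0.32  0.23  1.95  0.01  0.5   1.27]
[-20. -10.] 0.06 [np.float64(0.17), np.float64(0.01), np.float64(0.22)] [-0.22  0.2   2.2  -0.14  0.29  1.51] [-0.18  0.21  1.97 -0.12  0.5   1.51]
[-20.   0.] -0.06 [np.float64(0.4), np.float64(0.24), np.float64(0.39)] [-0.64  0.28  2.08  0.58  0.52  0.4 ] [-0.55  0.28  1.86  0.4   0.67  0.67]
[-20.   0.] 0 [np.float64(0.35), np.float64(0.17), np.float64(0.34)] [-0.51  0.23  2.14  0.55  0.45  0.53] [-0.44  0.24  1.92  0.36  0.62  0.81]
[-20.   0.] 0.06 [np.float64(0.29), np.float64(0.11), np.float64(0.3)] [
[... 6514 characters left out ...]
(0.06), np.float64(0.13), np.float64(0.3)] [-0.9   0.58  2.57  1.82  1.18 -1.31] [-0.75  0.42  2.4   1.82  1.07 -0.97]
[30.  0.] -0.06 [np.float64(0.02), np.float64(0.09), np.float64(0.23)] [-1.04  0.73  2.61  2.08  1.4  -1.75] [-0.86  0.53  2.47  2.18  1.22 -1.45]
[30. 10.] -0.06 [np.float64(0.13), np.float64(0.2), np.float64(0.32)] [-1.1   0.73  2.5   1.84  1.34 -1.53] [-0.94  0.55  2.38  1.92  1.24 -1.24]
[30. 20.] -0.06 [np.float64(0.25), np.float64(0.32), np.float64(0.43)] [-1.13  0.75  2.38  1.64  1.35 -1.31] [-0.98  0.6   2.27  1.72  1.3  -1.05]
[30. 20.] 0 [np.float64(0.1), np.float64(0.19), np.float64(0.31)] [-1.05  0.76  2.51  1.74  1.37 -1.45] [-0.89  0.58  2.39  1.83  1.3  -1.15]
```

```bash
cat > plan.py <<'E'
import sys
from ik import *
from rig import monitor
# target: s y n phi psi(deg) rows
s,y,n,phi,psi=map(float,sys.argv[1:6]);N=int(sys.argv[6])
st=monitor.observe();p0=st['position'];M0=R.from_quat(st['tcp_rot']).as_matrix()
p,M=tcp(s,y,n,np.radians(phi),np.radians(psi))
print('from',p0.round(4),'to',p.round(4),st['joints'].round(2),st['clock'],st['contact_force'].round(1))
rv=R.from_matrix(M0.T@M).as_rotvec()/N;Mi=M0;j=st['joints']
for i in range(N):
    sh=Mi.T@(p-p0)/N   # shift in tool axes at start of row
    print((sh/.02).round(2),(rv/.15).round(2),end=' ')
    Mi=Mi@R.from_rotvec(rv).as_matrix();j2,e=ik(p0+(p-p0)*(i+1)/N,Mi,j);print(j2.round(2),'dq/s',np.abs(j2-j).max().round(2)*10,round(e,5));j=j2
E
python3 plan.py .055 -.03 .10 5 10 8; python3 plan.py .055 -.03 .10 5 10 1|head -1
```

```text
from [ 0.3552 -0.2187  0.3304] to [ 0.4213 -0.1434  0.1723] [-1.08 -0.02  1.82  0.48  1.33 -0.04] 1.7 [-0.2 -1.2  0.3]
[ 0.07 -0.26  1.14] [-0.04  0.36  0.22] [-1.08 -0.02  1.89  0.54  1.27 -0.07] dq/s 0.8 0.0
[-0.   -0.27  1.14] [-0.04  0.36  0.22] [-1.09 -0.02  1.97  0.61  1.2  -0.11] dq/s 0.8 0.0
[-0.07 -0.28  1.13] [-0.04  0.36  0.22] [-1.09 -0.01  2.05  0.69  1.14 -0.16] dq/s 0.8 0.0
[-0.14 -0.28  1.13] [-0.04  0.36  0.22] [-1.1   0.01  2.12  0.79  1.07 -0.22] dq/s 0.8999999999999999 0.0
[-0.21 -0.28  1.12] [-0.04  0.36  0.22] [-1.09  0.03  2.2   0.89  1.02 -0.3 ] dq/s 1.0 0.0
[-0.28 -0.28  1.1 ] [-0.04  0.36  0.22] [-1.09  0.07  2.27  1.01  0.97 -0.41] dq/s 1.2 0.0
[-0.35 -0.27  1.08] [-0.04  0.36  0.22] [-1.09  0.11  2.34  1.15  0.93 -0.54] dq/s 1.4000000000000001 0.0
[-0.41 -0.27  1.06] [-0.04  0.36  0.22] [-1.08  0.17  2.41  1.31  0.9  -0.69] dq/s 1.6 0.0
from [ 0.3552 -0.2187  0.3304] to [ 0.4213 -0.1434  0.1723] [-1.08 -0.02  1.82  0.48  1.33 -0.04] 1.7 [-0.2 -1.2  0.3]
```

Emit:
{"op": "step_arm", "data": {"commands": [0.06, -0.21, 0.92, -0.03, 0.29, 0.18, 1, 0.01, -0.22, 0.92, -0.03, 0.29, 0.18, 1, -0.04, -0.22, 0.91, -0.03, 0.29, 0.18, 1, -0.08, -0.22, 0.91, -0.03, 0.29, 0.18, 1, -0.13, -0.23, 0.9, -0.03, 0.29, 0.18, 1, -0.18, -0.23, 0.9, -0.03, 0.29, 0.18, 1, -0.22, -0.22, 0.88, -0.03, 0.29, 0.18, 1, -0.26, -0.22, 0.87, -0.03, 0.29, 0.18, 1, -0.3, -0.22, 0.86, -0.03, 0.29, 0.18, 1, -0.34, -0.22, 0.85, -0.03, 0.29, 0.18, 1, 0, 0, 0, 0, 0, 0, 1, 0, 0, 0, 0, 0, 0, 1]}}

```text
clock: 2.9
position: [0.4202, -0.1408, 0.1692]
tcp_rot: [0.903, 0.058, 0.413, -0.099]
contact_force: [1.1, 0.0, 0.2]
opening: 0.0006
finger_force: 0.0
```

```bash
python3 plan.py .055 -.03 .10 5 10 1; python3 plan.py .055 -.03 .02 5 10 6
```

```text
from [ 0.4202 -0.1408  0.1692] to [ 0.4213 -0.1434  0.1723] [-1.07  0.26  2.36  1.33  0.89 -0.72] 2.9 [1.1 0.  0.2]
[ 0.16  0.12 -0.09] [-0.03  0.07 -0.05] [-1.08  0.17  2.41  1.31  0.9  -0.69] dq/s 0.8999999999999999 0.0
from [ 0.4202 -0.1408  0.1692] to [ 0.4778 -0.1397  0.1158] [-1.07  0.26  2.36  1.33  0.89 -0.72] 2.9 [1.1 0.  0.2]
[-0.02  0.14  0.64] [-0.01  0.01 -0.01] [-1.04  0.21  2.41  1.35  0.88 -0.72] dq/s 0.5 0.0
[-0.03  0.14  0.64] [-0.01  0.01 -0.01] [-1.01  0.24  2.41  1.4   0.86 -0.76] dq/s 0.5 0.0
[-0.03  0.14  0.64] [-0.01  0.01 -0.01] [-0.99  0.27  2.41  1.45  0.84 -0.79] dq/s 0.5 0.0
[-0.03  0.14  0.64] [-0.01  0.01 -0.01] [-0.96  0.31  2.4   1.5   0.83 -0.83] dq/s 0.5 0.0
[-0.03  0.14  0.64] [-0.01  0.01 -0.01] [-0.94  0.34  2.39  1.55  0.82 -0.87] dq/s 0.5 0.0
[-0.03  0.14  0.64] [-0.01  0.01 -0.01] [-0.91  0.37  2.38  1.6   0.81 -0.91] dq/s 0.5 0.0
```

Emit:
{"op": "step_arm", "data": {"commands": [0, 0.14, 0.64, -0.03, 0.07, -0.05, 1, -0.03, 0.14, 0.64, 0, 0, 0, 1, -0.03, 0.14, 0.64, 0, 0, 0, 1, -0.03, 0.14, 0.64, 0, 0, 0, 1, -0.03, 0.14, 0.64, 0, 0, 0, 1, -0.03, 0.14, 0.64, 0, 0, 0, 1, 0, 0, 0, 0, 0, 0, 1, 0, 0, 0, 0, 0, 0, 1]}}

```text
clock: 3.7
position: [0.4788, -0.1407, 0.1174]
tcp_rot: [0.901, 0.06, 0.42, -0.094]
contact_force: [0.2, 0.0, 0.0]
opening: 0.0008
finger_force: 0.0
```

```bash
python3 plan.py .055 -.03 .02 5 10 1;python3 plan.py .080 -.03 .02 5 10 4;python3 - <<'E'
from h import *
im,d,K,W=snap('wrist');cv2.imwrite('pics/w3.png',im[:,:,::-1])
E
```

```text
from [ 0.4788 -0.1407  0.1174] to [ 0.4778 -0.1397  0.1158] [-0.91  0.46  2.31  1.61  0.81 -0.93] 3.7 [0.2 0.  0. ]
[-0.09 -0.05  0.02] [ 0.01 -0.02  0.02] [-0.91  0.37  2.38  1.6   0.81 -0.91] dq/s 0.8999999999999999 0.0
from [ 0.4788 -0.1407  0.1174] to [ 0.4954 -0.1385  0.1335] [-0.91  0.46  2.31  1.61  0.81 -0.93] 3.7 [0.2 0.  0. ]
[ 0.29 -0.01  0.03] [ 0.   -0.01  0.  ] [-0.9   0.36  2.37  1.59  0.81 -0.88] dq/s 1.0 0.0
[ 0.29 -0.01  0.03] [ 0.   -0.01  0.  ] [-0.89  0.36  2.36  1.58  0.8  -0.85] dq/s 0.3 0.0
[ 0.29 -0.01  0.03] [ 0.   -0.01  0.  ] [-0.88  0.35  2.34  1.57  0.79 -0.82] dq/s 0.3 0.0
[ 0.29 -0.01  0.03] [ 0.   -0.01  0.  ] [-0.87  0.34  2.33  1.56  0.79 -0.79] dq/s 0.3 0.0
```

View pics/w3.png

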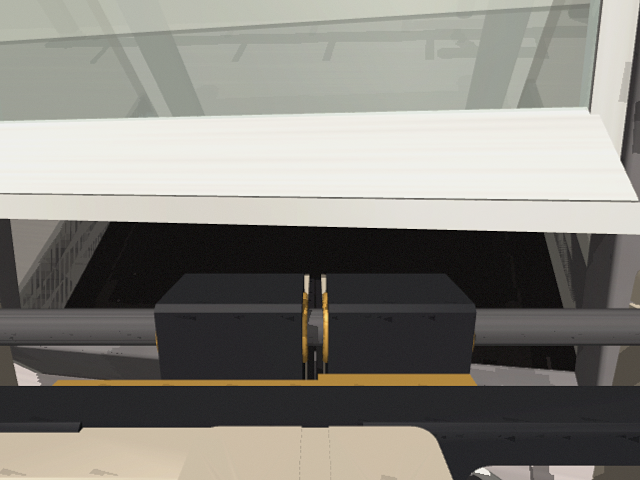

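The wrist view shows the closed fingers at (315,290) under the lip front face (rows 200-230). Nothing is touching. Next I push up the slope.

Emit:
{"op": "step_arm", "data": {"commands": [0.5, 0, 0.04, 0, 0, 0, 1, 0.5, 0, 0.04, 0, 0, 0, 1, 0.2, 0, 0.02, 0, 0, 0, 1, 0.2, 0, 0.02, 0, 0, 0, 1, 0.2, 0, 0.02, 0, 0, 0, 1, 0.25, 0, 0.02, 0, 0, 0, 1, 0.25, 0, 0.02, 0, 0, 0, 1, 0.25, 0, 0.02, 0, 0, 0, 1, 0.25, 0, 0.02, 0, 0, 0, 1, 0.2, 0, 0.02, 0, 0, 0, 1, 0.1, 0, 0.01, 0, 0, 0, 1, 0, 0, 0, 0, 0, 0, 1]}}

```text
clock: 4.95
position: [0.5198, -0.1377, 0.1582]
tcp_rot: [0.901, 0.06, 0.42, -0.095]
contact_force: [-0.2, -0.3, -0.1]
opening: 0.0004
finger_force: 0.2
```

```bash
python3 plan.py .12 -.03 .02 5 10 1; cat > m.py <<'E'
from k2 import *
from h import *
s=monitor.observe();t=s['position']+R.from_quat(s['tcp_rot']).as_matrix()@[.0095,0,.019];print('tip',cpt(t).round(4),s['contact_force'].round(1),s['clock'])
# strip (horizontal) height along scene/side cameras: compare with the initial cloud -> sash change
for c in('scene','side'):
    im,d,K,W=snap(c);v,u=np.mgrid[0:480,0:640]
    x=np.c_[u.ravel(),v.ravel(),np.ones(u.size)]@np.linalg.inv(K).T*d.reshape(-1,1)
    q=(x@W[:3,:3].T+W[:3,3]-CC)@E;S_=(q[:,0]+.15+q[:,2]-.058)/2**.5;N=(q[:,2]-.058-q[:,0]-.15)/2**.5
    g=im.reshape(-1,3).min(1)>120
    m=g&(np.abs(q[:,1])<.12)&(N>.02)&(N<.037)&(S_>.03)&(d.ravel()>0)
    z=q[m,2];print(c,m.sum(),'strip z med',np.median(z).round(4),z.std().round(4),'sash est',(np.median(z)-.058)*2**.5-.097)
E
python3 m.py
```

```text
from [ 0.5198 -0.1377  0.1582] to [ 0.5236 -0.1366  0.1617] [-0.81  0.38  2.2   1.51  0.77 -0.66] 4.95 [-0.2 -0.3 -0.1]
[ 0.26 -0.04  0.04] [ 0.01 -0.02  0.01] [-0.8   0.31  2.25  1.49  0.76 -0.62] dq/s 0.7000000000000001 0.0
tip [ 0.1149 -0.0308  0.0203] [-0.2 -0.3 -0.1] 4.95
scene 1863 strip z med 0.1755 0.001 sash est 0.06919359711085171
side 802 strip z med 0.1749 0.0015 sash est 0.06827848793253885
```

Emit:
{"op": "step_arm", "data": {"commands": [0.2, 0, 0.02, 0, 0, 0, 1, 0.25, 0, 0.02, 0, 0, 0, 1, 0.25, 0, 0.02, 0, 0, 0, 1, 0.25, 0, 0.02, 0, 0, 0, 1, 0.2, 0, 0.02, 0, 0, 0, 1, 0.1, 0, 0.01, 0, 0, 0, 1, 0, 0, 0, 0, 0, 0, 1]}}

```text
clock: 5.75
position: [0.5375, -0.1365, 0.1761]
tcp_rot: [0.901, 0.06, 0.42, -0.095]
contact_force: [-0.8, 0.8, -0.9]
opening: 0.0003
finger_force: 0.4
```

```bash
python3 m.py; python3 - <<'E'
from h import *
a=np.load('scene.npz')['im'];b=np.load('side.npz')['im'];w=snap('wrist')[0]
A=cv2.resize(a[95:195,140:280],(560,400),interpolation=cv2.INTER_CUBIC);B=cv2.resize(b[90:190,280:340],(240,400),interpolation=cv2.INTER_CUBIC)
o=np.zeros((600,800,3),np.uint8);o[:400,:560]=A;o[:400,560:]=B;o[400:,:]=cv2.resize(w[50:230,0:640],(800,225))[:200]
cv2.imwrite('pics/m1.png',o[:,:,::-1])
E
```

```text
tip [ 0.14   -0.0308  0.0204] [-0.8  0.8 -0.9] 5.75
scene 1953 strip z med 0.1932 0.001 sash est 0.09423213010105455
side 812 strip z med 0.1926 0.002 sash est 0.09332551387706242
```

View pics/m1.png

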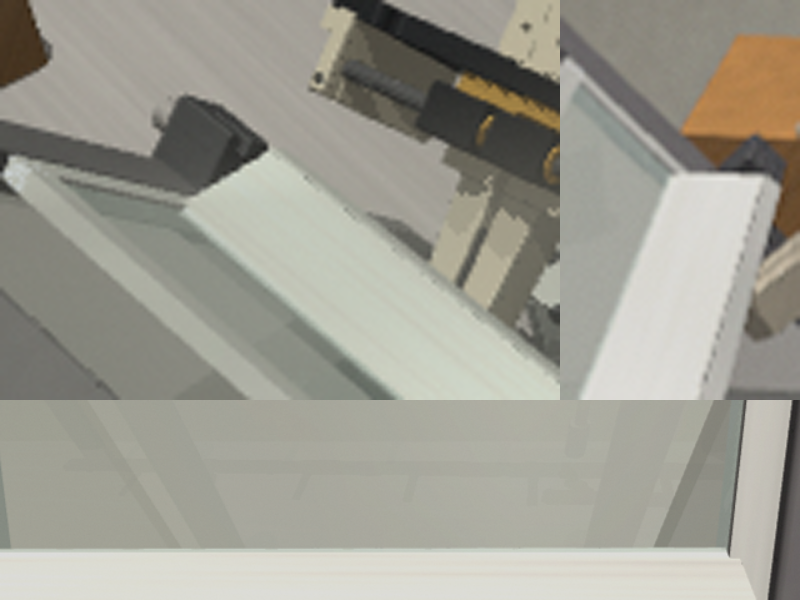

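The scene crop shows the lip end at (265,155), just short of and below the pointer block. I'll back out and look square-on with the wrist camera before the last nudge.

Emit:
{"op": "step_arm", "data": {"commands": [-0.5, 0, 0, 0, 0, 0, 1, 0, 0, -1, 0, 0, 0, 1, 0, 0, -1, 0, 0, 0, 1, 0, 0, -1, 0, 0, 0, 1, 0, 1, -1, 0, 0, 0, 1, 0, 1, -1, 0, 0, 0, 1, 0, 1, 0, 0, 0, 0, 1, 0, 1, 0, 0, 0, 0, 1, 0, 0, 0, 0, 0, 0, 1, 0, 0, 0, 0, 0, 0, 1]}}

```text
clock: 6.9
position: [0.4711, -0.2368, 0.2213]
tcp_rot: [0.901, 0.059, 0.419, -0.095]
contact_force: [-0.3, 1.0, 0.4]
opening: 0.0005
finger_force: 0.0
```

```bash
python3 m.py; python3 - <<'E'
from h import *
w=snap('wrist')[0];cv2.imwrite('pics/w4.png',cv2.resize(w[0:300,240:640],(800,600),interpolation=cv2.INTER_CUBIC)[:,:,::-1])
E
```

```text
tip [ 0.1204 -0.1265  0.1039] [-0.3  1.   0.4] 6.9
scene 1961 strip z med 0.1932 0.001 sash est 0.09421102949682744
side 799 strip z med 0.1925 0.0006 sash est 0.09327741606390502
```

View pics/w4.png

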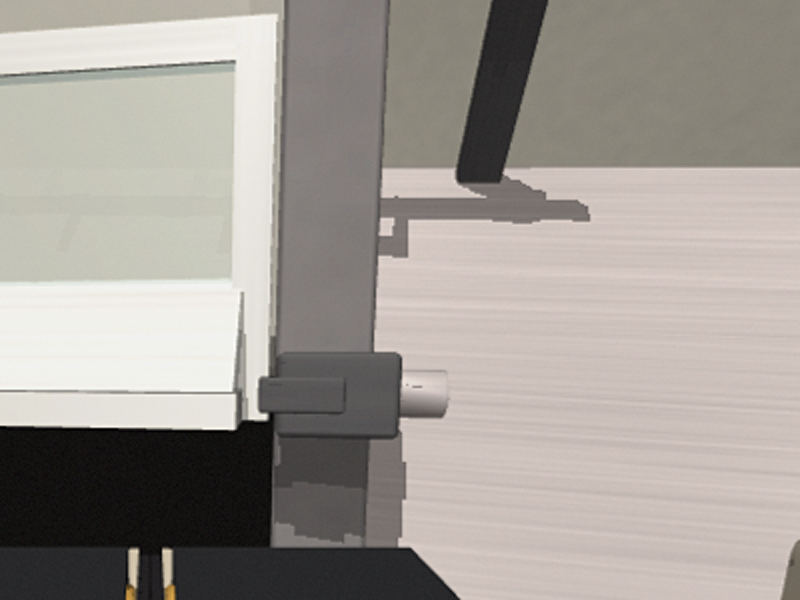

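The lip's end face spans crop rows 394-430 and the pointer finger rows 378-411, so the lip is still about 5 mm low.

```bash
python3 - <<'E'
from k2 import *
from h import *
z=np.load('wrist.npz');K,W,d,im=z['K'],z['W'],z['d'],z['im']
def ray(u,v,n):
    o=cpt(W[:3,3]);r=cpt(pt(K,W,d,u,v,1.))-o;return o+r*(n-o[2])/r[2]
for u in (352,355): print('lipcol',u,[(v,int(im[v,u].mean()),*cpt(pt(K,W,d,u,v)).round(4)) for v in range(192,219,2)])
for u in (374,380,390): print('ptr',u,[(v,int(im[v,u].mean()),*cpt(pt(K,W,d,u,v)).round(4)) for v in range(184,212,2)])
print('lip',ray(358,196.7,.041)[:2],ray(358,214.8,.041)[:2]);print('ptr',ray(371,189,.041)[:2],ray(371,205.7,.041)[:2],ray(371,189,.035)[:2],ray(371,205.7,.035)[:2])
E
```

```text
lipcol 352 [(192, 239, np.float64(0.1541), np.float64(-0.134), np.float64(0.038)), (194, 242, np.float64(0.1531), np.float64(-0.1341), np.float64(0.0391)), (196, 129, np.float64(0.1519), np.float64(-0.1341), np.float64(0.0385)), (198, 230, np.float64(0.151), np.float64(-0.1344), np.float64(0.0416)), (200, 227, np.float64(0.1499), np.float64(-0.1344), np.float64(0.0418)), (202, 226, np.float64(0.1487), np.float64(-0.1343), np.float64(0.0409)), (204, 227, np.float64(0.1476), np.float64(-0.1344), np.float64(0.0408)), (206, 227, np.float64(0.1465), np.float64(-0.1344), np.float64(0.0411)), (208, 227, np.float64(0.1454), np.float64(-0.1345), np.float64(0.0418)), (210, 227, np.float64(0.1443), np.float64(-0.1345), np.float64(0.0417)), (212, 228, np.float64(0.143), np.float64(-0.1344), np.float64(0.0403)), (214, 227, np.float64(0.1419), np.float64(-0.1344), np.float64(0.04)), (216, 15, np.float64(0.1175), np.float64(-0.1166), np.float64(-0.183)), (218, 18, np.float64(0.1155), np.float64(-0.1168), np.float64(-0.181))]
lipcol 355 [(192, 244, np.float64(0.1542), np.float64(-0.1357), np.float64
[... 3464 characters left out ...]
t64(-0.1552), np.float64(0.0399)), (198, 87, np.float64(0.151), np.float64(-0.1553), np.float64(0.0388)), (200, 88, np.float64(0.1499), np.float64(-0.1553), np.float64(0.0379)), (202, 87, np.float64(0.1488), np.float64(-0.1553), np.float64(0.039)), (204, 86, np.float64(0.1478), np.float64(-0.1554), np.float64(0.0396)), (206, 50, np.float64(0.1466), np.float64(-0.1554), np.float64(0.0383)), (208, 89, np.float64(0.1454), np.float64(-0.1554), np.float64(0.0379)), (210, 86, np.float64(0.1443), np.float64(-0.1555), np.float64(0.0376))]
lip [ 0.15169958 -0.13765324] [ 0.141564   -0.13784327]
ptr [ 0.15601875 -0.14474256] [ 0.14678313 -0.14496369] [ 0.15580609 -0.14454079] [ 0.14632067 -0.1447679 ]
```

Emit:
{"op": "step_arm", "data": {"commands": [0, -1, 0, 0, 0, 0, 1, 0, -1, 0, 0, 0, 0, 1, 0, -1, 1, 0, 0, 0, 1, 0, -1, 1, 0, 0, 0, 1, 0, 0, 1, 0, 0, 0, 1, 0, 0, 1, 0, 0, 0, 1, 0, 0, 1, 0, 0, 0, 1, 0.25, 0, 0, 0, 0, 0, 1, 0.15, 0, 0, 0, 0, 0, 1, 0.1, 0, 0, 0, 0, 0, 1, 0, 0, 0, 0, 0, 0, 1]}}

```text
clock: 8.15
position: [0.5369, -0.1369, 0.1765]
tcp_rot: [0.901, 0.06, 0.42, -0.094]
contact_force: [0.1, 0.4, 0.5]
opening: 0.0001
finger_force: 0.0
```

```bash
python3 m.py
```

```text
tip [ 0.1399 -0.0311  0.0211] [0.1 0.4 0.5] 8.15
scene 1954 strip z med 0.1933 0.001 sash est 0.09428031913670973
side 804 strip z med 0.1926 0.0015 sash est 0.093382656736307
```

Repeated exactly to the contact pose. Next is the 4.6 mm nudge.

Emit:
{"op": "step_arm", "data": {"commands": [0.08, 0, 0.01, 0, 0, 0, 1, 0.08, 0, 0.01, 0, 0, 0, 1, 0.05, 0, 0, 0, 0, 0, 1, 0.02, 0, 0, 0, 0, 0, 1, 0, 0, 0, 0, 0, 0, 1]}}

```text
clock: 8.75
position: [0.5403, -0.1366, 0.1788]
tcp_rot: [0.901, 0.059, 0.419, -0.095]
contact_force: [-3.1, -1.7, -0.2]
opening: 0.0005
finger_force: 1.3
```

```bash
python3 m.py
```

```text
tip [ 0.1439 -0.0311  0.0203] [-3.1 -1.7 -0.2] 8.75
scene 1980 strip z med 0.1959 0.001 sash est 0.09799910386485139
side 802 strip z med 0.1952 0.0016 sash est 0.0970265976165503
```

Emit:
{"op": "step_arm", "data": {"commands": [0.03, 0, 0, 0, 0, 0, 1, 0.02, 0, 0, 0, 0, 0, 1, 0, 0, 0, 0, 0, 0, 1]}}

```text
clock: 9.15
position: [0.5411, -0.1365, 0.1796]
tcp_rot: [0.901, 0.059, 0.419, -0.095]
contact_force: [-2.3, -2.0, -2.0]
opening: 0.0006
finger_force: 1.4
```

```bash
python3 m.py
```

```text
tip [ 0.145  -0.031   0.0204] [-2.3 -2.  -2. ] 9.15
scene 1981 strip z med 0.1967 0.001 sash est 0.09908542825441677
side 794 strip z med 0.196 0.0012 sash est 0.09814193745243732
```

Emit:
{"op": "step_arm", "data": {"commands": [-0.5, 0, 0, 0, 0, 0, 1, 0, 0, -1, 0, 0, 0, 1, 0, 0, -1, 0, 0, 0, 1, 0, 0, -1, 0, 0, 0, 1, 0, 1, -1, 0, 0, 0, 1, 0, 1, -1, 0, 0, 0, 1, 0, 1, 0, 0, 0, 0, 1, 0, 1, 0, 0, 0, 0, 1, 0, 0, 0, 0, 0, 0, 1, 0, 0, 0, 0, 0, 0, 1]}}

```text
clock: 10.25
position: [0.4751, -0.2362, 0.2254]
tcp_rot: [0.901, 0.06, 0.419, -0.095]
contact_force: [0.4, 0.7, 0.1]
opening: 0.0008
finger_force: 0.0
```

```bash
python3 m.py; python3 - <<'E'
from h import *
w=snap('wrist')[0];cv2.imwrite('pics/w5.png',cv2.resize(w[150:270,320:480],(800,600),interpolation=cv2.INTER_CUBIC)[:,:,::-1])
E
```

```text
tip [ 0.1262 -0.1261  0.1039] [0.4 0.7 0.1] 10.25
scene 1965 strip z med 0.1967 0.001 sash est 0.09912159511768634
side 804 strip z med 0.196 0.0006 sash est 0.09814327061308772
```

View pics/w5.png

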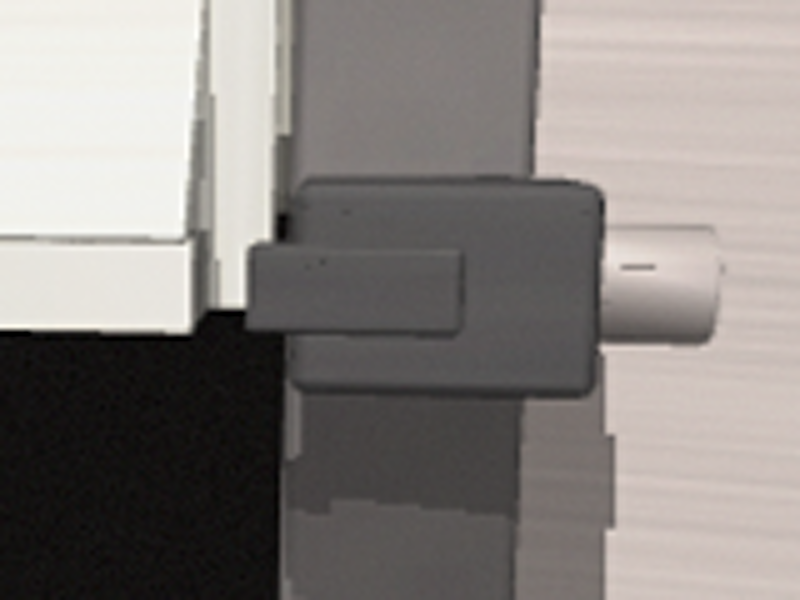

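The lip's face (rows 241-333) lines up with the pointer finger (rows 246-333) to within about 0.3 mm. The hand is clear and the window has stayed put.

```bash
python3 -c "
from rig import manip;print(manip.sign_off())"
```

```text
the job is handed in; nothing more can be done
None
```

I pushed the window up from beneath its lip until it was level with the pointer (about 0.3 mm off in the last close-up). I then took the hand clear and handed the job in at about 10 s of the 38 s allowed; the sign-off gave no verdict.

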